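Hang the blue bead bar on the counting stand

ROBOT

A 6-joint arm with a two-finger parallel gripper is mounted at the origin on the work surface. World frame = base frame: x ahead of the robot, y to its left, z up, the work surface at z = 0. Lengths are in mm, angles in rad, forces in N, time in s.
With the tool pointing down it reaches from about 350 to 975 mm from the base axis. Payload 17.4 kg.
Tool frame: the origin (TCP) lies between the finger pads; the fingertips stand 22 mm ahead of it and the grasp point (between the pads) lies 3 mm ahead of it; z points along the fingers, y is the direction in which the jaws open and shut (so a half turn about z gives the same grasp; the last joint's range is limited). The gripper opens to 85 mm and grips with 20 to 120 N. Pads are 22 mm wide; open, the fingers measure 114 mm over their backs; the gripper's body (76 mm by 85 mm) begins 54 mm behind the grasp point. The pads swing forward as they close: fully open they stand 13 mm farther back than shut.
Start: joints at [1.311, 0.116, 1.442, -0, 1.584, -0.038], TCP at [148.498, 658.469, 253.303] pointing down, gripper open.
Joint ranges: [-2.83, 2.83], [-0.83, 2.19], [0.07, 2.5], [-1.14, 4.28], [0.01, 3], [-2.97, 2.97]. Speed limits (rad/s): [1.89, 1.89, 2.22, 3.14, 3.14, 3.14].

INTERFACE

Orientations are given as a 3x3 rotation matrix whose columns are the frame's x, y, z axes.
In Python, from workcell import sensors, cams, ticket gives the robot as it stands. The module is installed in compiled form; this text tells all that it offers.
- The arm moves only by the shell command python3 -m pendant 'ROWS' [FORCE]. ROWS is JSON, a list of rows, each a list of 7 numbers: the shift along the tool's x, y, z in mm, then the turn, a rotation vector about the tool's x, y, z in degrees, then the finger opening in mm, from 0 to 85.4. In form: [[x, y, z, rx, ry, rz, grip], ...]. A call has 1 to 12 rows; each row shifts and turns the commanded pose from where the row before left it, along the tool's axes as they then stand; what a row does not reach is not made up. A row lasts 1/12 s, in which the tool goes at most 41.7 mm and 7.16 degrees, less where a joint would pass 70% of its speed; a pose out of reach is approached as far as the arm can. A call is refused whole if a number of a shift passes 41.7 or a number of a turn 7.16, either way. A call with a gripper value outside its range is refused whole. The fingers move at their own pace and stop on an object; FORCE is the grip in N (left out, the last holds). Time passes only in rows, so rows that do not move let the fingers close. It gives the time, the measured TCP pose, the force and the opening at its end, in the units of the state.
- sensors.get_obs(): the state, without advancing time (a new reading comes with each control period).
- cams.grab_frame(name): name is "scene" or "top"; returns a dict with "image" (384x512x3 uint8, red, green, blue), "mtx" (3x3 intrinsics, pixels), "pose" (4x4, takes a point from camera to world coordinates). Camera axes: x right, y down, z forward; pixel columns grow to the right and rows downward; lengths in mm; the calibration is good to about 2 mm. A picture is of the moment at which its call begins. There is no depth.
- ticket.hand_in(): hands the job in, once; it reports no verdict.
Trained networks look in a picture, given as the dict that the camera call returned (one of the last four; its "shot" number tells which), for a name from the list of things; names that differ only in an ending like _2 or _b are one class to them, and where a whole thing is asked for, a point or a joint stands for the part that bears it (a point fixed in the world has none). Each returns a list of dicts, best first, with "confidence" (0 to 1); they miss things now and then, are a little off and sometimes report something else, mostly with a low value. They report only what shows in the picture. A call takes as long as a camera call. They do not tell look-alikes from the thing itself.
- cams.regions_of(picture, thing): "region" (384x512 bool, what is visible of it) and "bbox" ([left, top, right, bottom] in pixels, round what is visible of it).
The state is a dict: "time": time; "joint_positions": joint angles; "qvel": joint speeds; "joint_efforts": joint torques, N m; "ee_pos": TCP position; "orientation": TCP orientation; "wrist_force": force on the tool from outside, world axes, zero at the start; "moment": the same for the moment, N m; "gripper_width": finger opening in mm.
Only numpy, scipy, OpenCV 4.12 (cv2) and the standard library are available. Lean on these libraries where they do the work, as an engineer would, in place of code of your own. Each camera call takes 0.05 s, during which the arm holds its last target. There are 200 camera calls.

TASK

Take the blue bead bar out of the oak rack and hang it on the brass peg of the oak hanging stand: slide its side slot over the peg between the two collars, let it down so that the peg sits at the top of the notch at the slot's inner end, and let go so that it hangs upright, freely and still. The peg is clamped at a different height each time, so feel for it gently and do not press or knock the stand hard. Leave the other bead bars, the dish, the tumbler and the pine box where they are.

Things in the scene. Friction and masses are not known exactly. Their poses are not given: they have to be found in the camera images.
- bar_blue: Bead bar to hang, 0.06-0.13 kg, upright in any one rack pocket. Origin: centre of its underside; z up, x along the width of its flat hanger (slot opens to +x), y through its thickness. Heights: brass foot 12 x 12 mm, 0-34; five blue beads 12 mm wide, 34-89; flat pine hanger 56 mm wide (x -28 to 28), 8 mm thick, 89-135; blue grip tab 135-175.
- blue_tab (a point): Centre of the blue bar's grip tab (32 mm wide in x, 8 mm thick in y, 40 mm tall), 155 mm above the bar's origin. Pinch it across y from above.
- blue_jaw (a point): Mid-length of the lower jaw's flat underside on the blue bar: 17 mm to +x of the bar's axis, 89 mm above its origin. The jaw is the strip of hanger under the slot: x up to 28 mm, heights 89-104. Its underside is free from x = 6 to 28 mm, beside the beads.
- blue_notch (a point): Where the peg's centre lies when the blue bar hangs properly: on the bar's axis, 119 mm above its origin. The slot's straight throat is 9 mm high (heights 104-113), open at x = +28 and running in to a wall at x = -5 mm. At its inner end a notch 10 mm wide (x -5 to 5) rises from the throat to height 122.
- rack: Fixed oak block 75 x 250 x 50 mm. Origin: centre of its underside, z up, long side along y. Five square pockets 14 mm wide, 40 mm deep (floor 10 mm above the origin), at y = -96, -48, 0, 48, 96 mm; each holds one bead bar with axes parallel to the rack's. Clear gap between neighbouring hangers 40 mm: open the fingers only as far as needed.
- stand: Fixed rigid oak hanging stand. Origin: underside of its base, below the hanging place; z up. Base x -55 to 55, y -80 to 110 mm, 15 mm thick. Slotted upright 40 mm wide in x at y 66 to 88 mm, top 230 mm high; clamp plate and peg come out of it towards -y. The bar goes on with its axes parallel to the stand's, moving towards +x. Forces over 15 N are too much for it.
- stand_mid (a point): Hanging place at mid height, on the stand 170 mm above its origin. A level brass peg, 6 mm diameter, runs along the stand's y through x = 0 (free end y = -13 mm). Collars of 16 mm diameter, inner faces at y = -8 and 8 mm, bound the place. The peg's centre is anywhere from 30 mm below to 30 mm above this point: not measured, to be felt or seen; it stays put.
- bar_red: Bystander: bead bar of the same shape with red beads and tab, upright in the rack. Origin: centre of its underside.
- bar_green: Bystander: the same in green.
- bar_yellow: Bystander: the same in yellow.
- bar_white: Bystander: the same in white.
- dish: Bystander: loose white porcelain dish, 100 mm wide, 35 mm high. Origin: centre of its underside.
- tumbler: Bystander: loose ridged green plastic tumbler, 72 mm wide, 100 mm high. Origin: centre of its underside.
- pine_box: Bystander: loose pine box with a sliding top, 90 x 150 mm, 63 mm high. Origin: centre of its underside.
Not all that is in view belongs to the job. Of the things shaped like the stand, the wooden one is meant.

How it is judged (in metres and radians):
On the way:
1. the blue bar is lifted clear of the rack, upright (height (world z) of bar_blue above 0.052 m and angle between bar_blue's own z axis and vertical below 0.3 rad and contact force between bar_blue and rack below 0.05 N), for 0.1 s.
At the end, for the whole second after the job is handed in: The blue bar hangs on the stand's peg by its notch: the notch point within 8 mm of the hanging place in the stand's x and y and within the peg's height range (32.5 mm either way of its middle), the bar upright within 0.15 rad, carried by the stand (more than 0.2 N) and slower than 0.03 m/s (x of blue_notch in the frame of stand_mid between -0.008 and 0.008 m and y of blue_notch in the frame of stand_mid between -0.008 and 0.008 m and z of blue_notch in the frame of stand_mid between -0.0325 and 0.0325 m and angle between bar_blue's own z axis and vertical below 0.15 rad and contact force between bar_blue and stand above 0.2 N and linear speed of bar_blue below 0.03 m/s); the robot touches nothing.
It fails at once if the stand or its peg is pressed or knocked with more than 15 N (contact force between stand and anything else above 15 N).
It fails at once if another bead bar is moved by more than 15 mm (distance of any of bar_red, bar_green, bar_yellow, bar_white from where it was at the start of the episode above 0.015 m).
It fails at once if the dish, the tumbler or the pine box is moved by more than 20 mm (distance of any of dish, tumbler, pine_box from where it was at the start of the episode above 0.02 m).
It also fails if it takes over 64 s, if anything falls off the work surface, if the arm or the gripper's body presses on something with over 40 N, if the wrist force passes 120 N, or if a joint passes its speed limit or range.

## Working session

There is one attempt and no reset: what is moved stays moved. The work goes in short steps, Python scripts to look and compute and a shell command to move; the robot and the scene stay as the last step left them, time stands still between calls to the robot, and variables do not carry over. Pictures are saved under pics/ and viewed, about 8 in all and at most 12, crops included, and the job is handed in when it is done.

```bash
mkdir -p pics; python3 - <<'E'
from workcell import sensors, cams
import cv2, numpy as np
o=sensors.get_obs(); print(o['ee_pos'],o['orientation'],o['time'],o['gripper_width'])
for n in('scene','top'):
    f=cams.grab_frame(n); cv2.imwrite(f'pics/{n}0.png',cv2.resize(f['image'][:,:,::-1],(800,600)))
    print(n,f['mtx'].tolist(),np.round(f['pose'],3).tolist())
    for t in('bar_blue','rack','stand','blue_tab','bar_white'):
        print(t,[(d['bbox'],round(d['confidence'],2)) for d in cams.regions_of(f,t)][:3])
E
```

```text
[148.44217167 658.29695284 252.5559892 ] [[-9.75511841e-01  2.19946716e-01 -3.00342548e-04]
 [ 2.19946916e-01  9.75511212e-01 -1.10907054e-03]
 [ 4.90510990e-05 -1.14797086e-03 -9.99999340e-01]] 0.0 85.53194706018017
scene [[347.03167584870477, 0.0, 257.39247388594544], [0.0, 347.03167584870477, 192.7168206581808], [0.0, 0.0, 1.0]] [[0.806, 0.424, -0.413, 834.179], [0.592, -0.588, 0.552, -453.063], [-0.009, -0.689, -0.725, 679.586], [0.0, 0.0, 0.0, 1.0]]
bar_blue [([196.1, 241.4, 223.2, 289.2], 0.97), ([191.8, 213.0, 286.0, 317.0], 0.29)]
rack [([190.1, 209.1, 286.2, 317.5], 0.77), ([347.1, 185.2, 408.9, 256.2], 0.26)]
stand [([88.9, 148.5, 163.9, 278.3], 0.9), ([273.4, 91.2, 341.4, 203.6], 0.7), ([211.0, 58.8, 276.2, 161.0], 0.68)]
blue_tab [([195.4, 243.2, 223.2, 287.5], 0.73)]
bar_white [([209.7, 224.4, 235.7, 272.1], 0.56)]
top [[410.1713706308254, 0.0, 256.41748093869586], [0.0, 410.1713706308254, 189.35048479345969], [0.0, 0.0, 1.0]] [[0.068, -0.971, 0.229, 259.228], [-0.998, -0.066, 0.014, -35.219], [0.002, -0.23, -0.973, 1276.073], [0.0, 0.0, 0.0, 1.0]]
bar_blue [([327.2, 176.1, 337.9, 196.2], 0.54)]
rack [([253.9, 176.5, 334.6, 209.5], 0.57)]
stand [([145.7, 175.5, 221.8, 216.7], 0.96), ([120.1, 257.9, 204.2, 299.9], 0.74), ([286.8, 253.5, 361.3, 311.3], 0.55)]
blue_tab [([324.4, 176.5, 336.6, 199.4], 0.47)]
bar_white [([324.1, 175.7, 335.9, 197.7], 0.73), ([292.0, 176.3, 299.5, 197.2], 0.47)]
```

View pics/scene0.png

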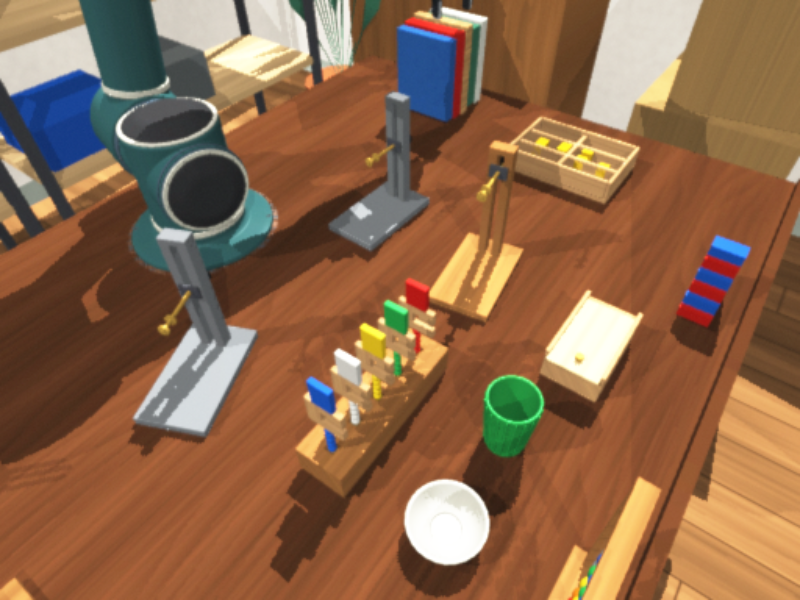

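View pics/top0.png

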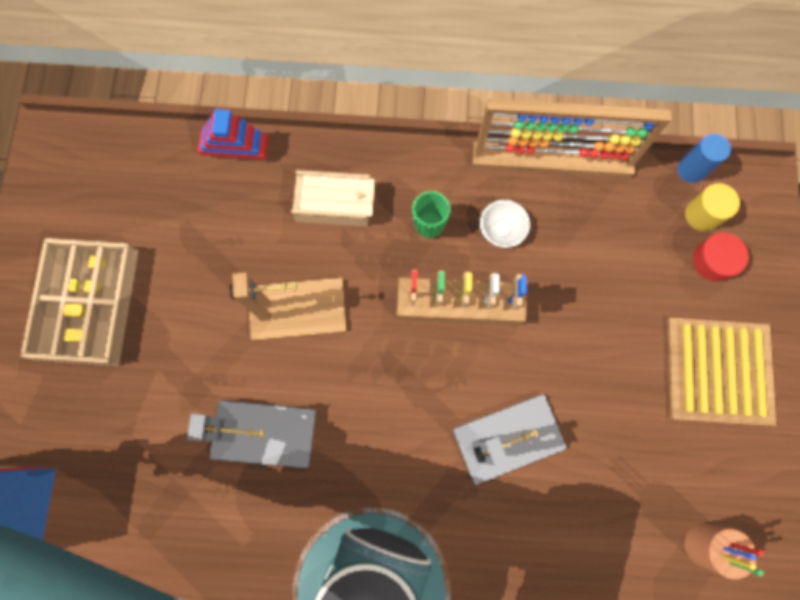

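The blue bar sits at the near end of the rack: scene (320,395), top (520,285). Three things are stand-shaped: the oak one at scene (485,230), a grey one at (385,170) and a grey one at (200,330). I choose oak. Other blue things, which are distractors, are the block stack, the book and the cup. Next I'll crop for the slot direction and measure.

```bash
python3 - <<'E'
from workcell import sensors, cams
import cv2, numpy as np
a=cams.grab_frame('scene'); b=cams.grab_frame('top')
c=lambda f,x0,y0,x1,y1,s:cv2.resize(f['image'][y0:y1,x0:x1,::-1],None,fx=s,fy=s,interpolation=cv2.INTER_CUBIC)
A=c(a,185,170,285,320,4)  # 400x600
B=c(a,270,85,345,210,4)[:,:] # 300x500
im=np.zeros((600,800,3),np.uint8); im[:600,:400]=A; im[:500,420:720]=B
cv2.imwrite('pics/crop1.png',im)
C=c(b,145,165,345,225,4) # 800x240
cv2.imwrite('pics/crop2.png',C)
# colour-mask tabs
for f,n,(x0,y0,x1,y1) in((a,'s',(185,170,285,320)),(b,'t',(250,165,345,215))):
    h=cv2.cvtColor(f['image'],cv2.COLOR_RGB2HSV)
    for col,lo,hi in(('blue',(100,120,60),(125,255,255)),('red',(0,200,90),(4,255,255)),('green',(55,120,50),(80,255,255)),('yel',(22,190,100),(32,255,255))):
        m=cv2.inRange(h,lo,hi); k=np.zeros_like(m);k[y0:y1,x0:x1]=m[y0:y1,x0:x1]
        nn,l,st,ce=cv2.connectedComponentsWithStats(k)
        print(n,col,[(st[i].tolist(),ce[i].round(1).tolist()) for i in range(1,nn) if st[i,4]>8])
E
```

```text
s blue [([196, 241, 18, 24, 250], [205.3, 252.4]), ([208, 275, 7, 14, 61], [211.1, 282.1])]
s red [([260, 180, 15, 19, 187], [266.6, 189.5]), ([265, 212, 4, 13, 27], [266.8, 218.6])]
s green [([246, 192, 15, 22, 230], [253.0, 202.4]), ([252, 226, 5, 14, 47], [254.0, 233.2])]
s yel [([230, 207, 17, 23, 194], [238.4, 219.4]), ([238, 241, 6, 15, 66], [240.6, 248.1])]
t blue [([332, 177, 5, 12, 50], [333.9, 183.0])]
t red []
t green [([282, 176, 1, 10, 10], [282.0, 180.5])]
t yel []
```

View pics/crop1.png

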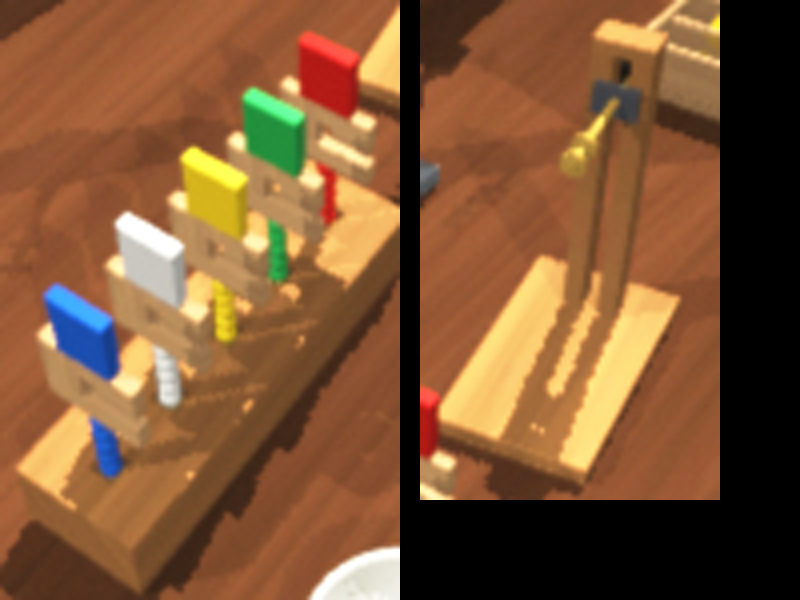

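View pics/crop2.png

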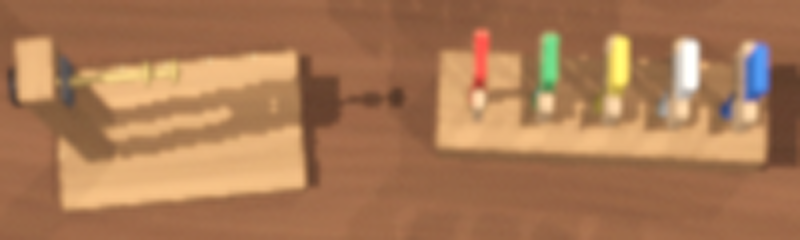

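The crop confirms it. The blue bar is nearest, and its slot opens to the right in the scene view, which is world +x. The oak stand has its clamp plate high, near scene px (324,110), with the outer collar at (308,125). Next I'll fit the rack, stand and peg poses from the corners.

```bash
cat > h.py <<'E'
import numpy as np
from scipy.optimize import least_squares
def proj(f,P):
    P=np.atleast_2d(P); T=np.linalg.inv(f['pose']); c=P@T[:3,:3].T+T[:3,3]; u=c@f['mtx'].T; return u[:,:2]/u[:,2:]
def world(p,L):
    x,y,a=p; L=np.atleast_2d(L).astype(float); c,s=np.cos(a),np.sin(a)
    return np.c_[x+c*L[:,0]-s*L[:,1],y+s*L[:,0]+c*L[:,1],L[:,2]]
E
python3 - <<'E'
from workcell import cams
from h import *
S=cams.grab_frame('scene');T=cams.grab_frame('top')
s=lambda u,v:(185+u/4,170+v/4); sb=lambda u,v:(270+(u-420)/4,85+v/4); t=lambda u,v:(145+u/4,165+v/4)
R=[(S,(-37.5,-125,50),s(18,468)),(S,(37.5,-125,50),s(140,557)),(S,(37.5,125,50),s(402,212)),
   (T,(37.5,125,50),t(440,52)),(T,(-37.5,125,50),t(437,147)),(T,(-37.5,-125,50),t(766,162))]
B=[(S,(-55,110,15),sb(545,257)),(S,(55,110,15),sb(680,297)),(S,(55,-80,15),sb(584,470)),(S,(-55,-80,15),sb(441,418)),
   (T,(55,-80,15),t(297,52)),(T,(-55,-80,15),t(304,185)),(T,(-55,110,15),t(63,207))]
def fit(D,p0):
    g=lambda p:np.concatenate([proj(f,world(p,l))[0]-np.array(q) for f,l,q in D])
    r=least_squares(g,p0,loss='soft_l1');print(r.x.round(4),g(r.x).reshape(-1,2).round(1).tolist());return r.x
r=fit(R,[600,-100,0]); b=fit(B,[600,200,0])
print('blue bar',world(r,(0,-96,0)),'tab px pred',proj(S,world(r,(0,-96,165))),proj(T,world(r,(0,-96,165))))
# blue tab centroid by colour triangulated
P=[(S,(-2,-96-4,165),(205.3,252.4)),(T,(0,-96,165),(333.9,183))]
for h in (130,140,150,160,170,180,190,200,210): print(h,(proj(S,world(b,(0,-13,h)))[0]).round(1),proj(T,world(b,[(0,-10,h),(0,10,h),(0,55,h)])).round(1).tolist())
print('meas',sb(573,160),sb(617,103),t(172,69),t(150,71),t(65,76))
print('uprighttop',proj(S,world(b,[(-20,66,230),(20,66,230)])),sb(597,48),sb(655,65))
E
```

```text
[ 5.525038e+02 -1.373756e+02  4.440000e-02] [[-0.2, 1.2], [-1.0, -1.2], [0.3, -0.8], [-0.0, -0.2], [0.1, -0.2], [-0.1, -2.0]]
[5.220643e+02 1.751972e+02 1.532000e-01] [[-1.2, -0.7], [0.2, 0.3], [0.1, 0.5], [-2.8, -0.5], [-0.4, -1.0], [0.2, -0.3], [-0.6, -0.7]]
blue bar [[ 556.76260886 -233.28107159    0.        ]] tab px pred [[206.56615841 254.23633817]] [[333.58229151 182.02487816]]
130 [305.1 146.9] [[192.3, 187.0], [185.4, 187.6], [169.7, 188.9]]
140 [305.4 143.7] [[191.8, 186.2], [184.8, 186.8], [169.0, 188.1]]
150 [305.8 140.5] [[191.2, 185.4], [184.2, 185.9], [168.2, 187.2]]
160 [306.2 137.2] [[190.7, 184.5], [183.6, 185.1], [167.5, 186.4]]
170 [306.6 133.9] [[190.1, 183.6], [183.0, 184.2], [166.7, 185.6]]
180 [307.  130.5] [[189.6, 182.7], [182.3, 183.3], [166.0, 184.7]]
190 [307.4 127. ] [[189.0, 181.9], [181.7, 182.5], [165.2, 183.8]]
200 [307.8 123.5] [[188.4, 180.9], [181.0, 181.5], [164.4, 182.9]]
210 [308.2 119.9] [[187.8, 180.0], [180.4, 180.6], [163.6, 182.0]]
meas (308.25, 125.0) (319.25, 110.75) (188.0, 182.25) (182.5, 182.75) (161.25, 184.0)
uprighttop [[313.37851444  94.17661211]
 [328.99092201  98.12394281]] (314.25, 97.0) (328.75, 101.25)
```

```bash
python3 -m pendant '[[0,0,-27,0,0,-5,60],[0,0,-27,0,0,-5,40],[0,0,-27,0,0,-5.2,26],[-15,-35,0,0,0,0,26],[-15,-35,0,0,0,0,26],[-15,-35,0,0,0,0,26],[-15,-35,0,0,0,0,26],[-15,-35,0,0,0,0,26],[-15,-35,0,0,0,0,26],[-15,-35,0,0,0,0,26],[-15,-35,0,0,0,0,26],[-15,-35,0,0,0,0,26]]' 30; python3 -m pendant '[[-15,-35,0,0,0,0,26],[-15,-35,0,0,0,0,26],[-15,-35,0,0,0,0,26],[-15,-35,0,0,0,0,26],[-15,-35,0,0,0,0,26],[-15,-35,0,0,0,0,26],[-15,-35,0,0,0,0,26],[-15,-35,0,0,0,0,26],[-15,-35,0,0,0,0,26],[-15,-35,0,0,0,0,26],[-15,-35,0,0,0,0,26],[-15,-35,0,0,0,0,26]]'
```

```text
time: 1.8
ee_pos: [297.2, 347.9, 334.5]
orientation: [[-0.999, -0.044, 0.0], [-0.044, 0.999, 0.0], [-0.001, 0.0, -1.0]]
wrist_force: [0.7, 0.4, 0.2]
gripper_width: 25.8
time: 2.8
ee_pos: [495.5, -64.2, 334.5]
orientation: [[-0.999, -0.043, 0.001], [-0.043, 0.999, -0.0], [-0.001, -0.0, -1.0]]
wrist_force: [0.4, 0.9, -0.2]
gripper_width: 25.7
```

```bash
python3 -m pendant '[[-10.7,-34,0,0,0,0,26],[-10.7,-34,0,0,0,0,26],[-10.7,-34,0,0,0,0,26],[-10.7,-34,0,0,0,0,26],[-10.7,-34,0,0,0,0,26],[0,0,30,0,0,0,26],[0,0,30,0,0,0,26],[0,0,30,0,0,0,26],[0,0,20,0,0,0,26],[0,0,0,0,0,0,26],[0,0,0,0,0,0,26]]'
python3 - <<'E'
from workcell import cams,sensors
import cv2,numpy as np
from h import *
o=sensors.get_obs();print(o['ee_pos'],o['wrist_force'])
S=cams.grab_frame('scene');T=cams.grab_frame('top')
c=lambda f,x0,y0,x1,y1,s:cv2.resize(f['image'][y0:y1,x0:x1,::-1],(int((x1-x0)*s),int((y1-y0)*s)),interpolation=cv2.INTER_CUBIC)
im=np.zeros((600,800,3),np.uint8)
im[:600,:500]=c(S,165,190,265,310,5); im[:400,510:790]=c(T,295,140,365,240,4)
cv2.imwrite('pics/g1.png',im)
h=cv2.cvtColor(S['image'],cv2.COLOR_RGB2HSV);m=cv2.inRange(h,(100,120,60),(125,255,255));m[:190]=0;m[310:]=0;m[:,:185]=0;m[:,265:]=0
n,l,st,ce=cv2.connectedComponentsWithStats(m);print(st,ce)
e=o['ee_pos'];print(proj(S,[e+[0,0,-22]]),proj(S,[[e[0],e[1],165]]),proj(T,[[e[0],e[1],165]]))
E
```

```text
time: 3.72
ee_pos: [555.8, -229.6, 224.2]
orientation: [[-0.999, -0.043, -0.001], [-0.043, 0.999, 0.001], [0.001, 0.001, -1.0]]
wrist_force: [0.0, -0.4, 1.3]
gripper_width: 25.9
[ 555.79429663 -229.58780561  224.18747875] [ 0.02476422 -0.40837862  1.28451796]
[[     0      0    512    384 196360]
 [   198    246     16     19    187]
 [   208    275      7     14     61]] [[255.56013445 191.41170809]
 [206.8342246  254.6631016 ]
 [211.1147541  282.08196721]]
[[205.07969348 240.05793639]] [[207.56686355 252.52549201]] [[332.25226842 182.27237532]]
```

View pics/g1.png

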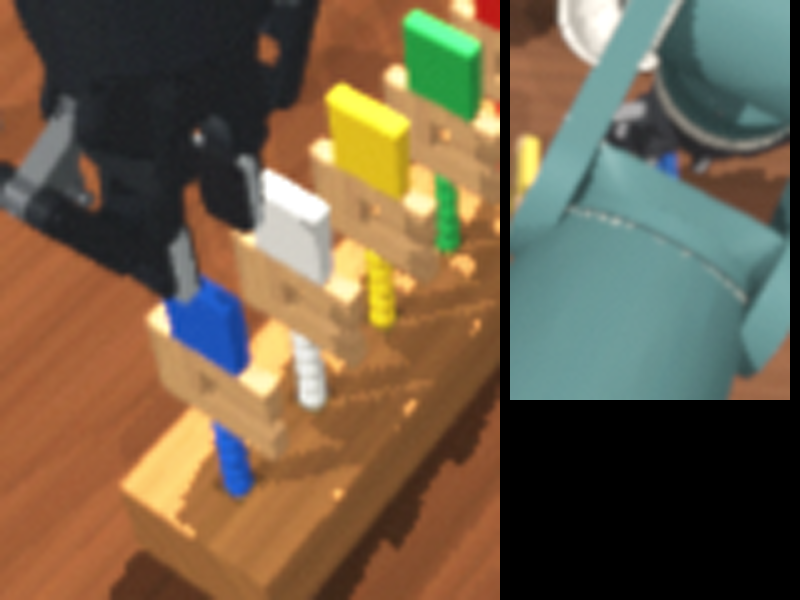

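```bash
python3 - <<'E'
from workcell import cams
from h import *
import cv2,itertools
S=cams.grab_frame('scene');T=cams.grab_frame('top')
r=np.array([552.5,-137.4,.0444])
def cen(f,dx,dy):
    L=np.array(list(itertools.product((-16+dx,16+dx),(-100+dy,-92+dy),(145,185))))
    h=cv2.convexHull(proj(f,world(r,L)).astype(np.float32)); m=cv2.moments(h); return np.array([m['m10'],m['m01']])/m['m00']-.0,m['m00']
print(cen(S,0,0),cen(T,0,0))
g=lambda p:cen(S,*p)[0]-(205.3,252.4)
q=least_squares(g,[0,0],diff_step=.1,x_scale=1,).x if 0 else None
J=np.array([cen(S,5,0)[0]-cen(S,0,0)[0],cen(S,0,5)[0]-cen(S,0,0)[0]]).T/5
print('d rack',np.linalg.solve(J,-g([0,0])))
E
```

```text
(array([206.56305404, 254.03803045]), 274.8248025289504) (array([333.6478859 , 181.95166004]), 72.20184401236475)
d rack [-4.00982688  1.41924627]
```

```bash
python3 -m pendant '[[1.5,-2,20,0,0,0,26],[0,0,20,0,0,0,26],[0,0,13,0,0,0,26],[0,0,0,0,0,0,26],[0,0,0,0,0,0,16],[0,0,0,0,0,0,12]]' 40;  python3 -m pendant '[[0,0,0,0,0,0,6],[0,0,0,0,0,0,2],[0,0,0,0,0,0,2],[0,0,0,0,0,0,2],[0,0,0,0,0,0,2]]' 40
```

```text
time: 4.42
ee_pos: [555.1, -231.9, 172.8]
orientation: [[-0.999, -0.044, 0.001], [-0.044, 0.999, -0.001], [-0.001, -0.001, -1.0]]
wrist_force: [0.3, 0.2, 0.8]
gripper_width: 11.8
time: 4.83
ee_pos: [555.1, -232.0, 173.0]
orientation: [[-0.999, -0.043, 0.002], [-0.043, 0.999, -0.001], [-0.002, -0.001, -1.0]]
wrist_force: [-0.4, -0.6, 7.0]
gripper_width: 7.5
```

```bash
python3 -m pendant '[[0,0,-6,0,0,0,2],[0,0,-10,0,0,0,2],[0,0,-12,0,0,0,2],[0,0,-15,0,0,0,2],[0,0,-15,0,0,0,2],[0,0,-20,0,0,0,2],[0,0,-30,0,0,0,2],[0,0,-30,0,0,0,2],[0,0,-20,0,0,0,2],[0,0,-10,0,0,0,2],[0,0,0,0,0,0,2]]' 40
python3 - <<'E'
from workcell import cams,sensors
import cv2,numpy as np
o=sensors.get_obs();print(o['ee_pos'],o['wrist_force'],o['moment'])
S=cams.grab_frame('scene')
cv2.imwrite('pics/l1.png',cv2.resize(S['image'][120:320,140:300,::-1],None,fx=3,fy=3,interpolation=cv2.INTER_CUBIC))
E
```

```text
time: 5.75
ee_pos: [554.9, -231.8, 342.7]
orientation: [[-0.999, -0.043, 0.004], [-0.043, 0.999, -0.002], [-0.004, -0.002, -1.0]]
wrist_force: [-0.1, -0.5, -1.2]
gripper_width: 7.8
[ 554.85906683 -231.82174133  342.68091272] [-0.11096098 -0.53683317 -1.16818955] [-0.02701537 -0.03240418  0.00346498]
```

View pics/l1.png

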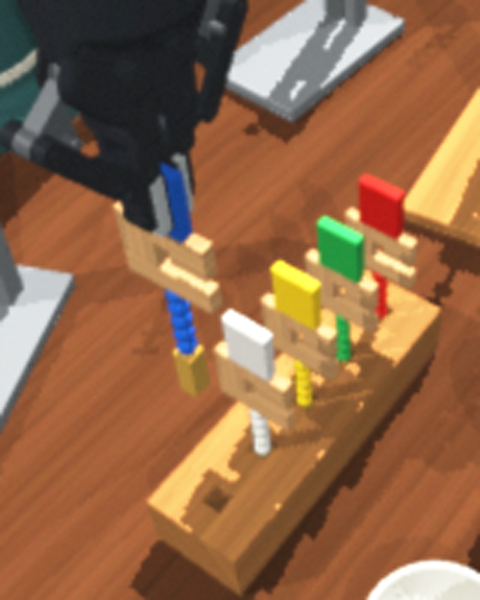

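```bash
python3 -m pendant '[[0,0,-20,0,0,-2,2],[0,0,-20,0,0,-2.2,2],[1,12,-10,0,0,-2.03,2],[2,25,0,0,0,0,2],[3,35,0,0,0,0,2],[3,40,0,0,0,0,2],[3,40,0,0,0,0,2],[3,40,0,0,0,0,2],[3,40,0,0,0,0,2],[3,40,0,0,0,0,2],[3,40,0,0,0,0,2],[3,40,0,0,0,0,2]]'; python3 -m pendant '[[3,30,0,0,0,0,2],[2,20,0,0,0,0,2],[1,5,15,0,0,0,2],[0,0,20,0,0,0,2],[0,0,30,0,0,0,2],[0,0,25,0,0,0,2],[0,0,15,0,0,0,2],[0,0,0,0,0,0,2],[0,0,0,0,0,0,2]]'
```

```text
time: 6.8
ee_pos: [473.5, 114.3, 387.9]
orientation: [[-0.988, -0.152, -0.001], [-0.152, 0.988, -0.0], [0.001, 0.0, -1.0]]
wrist_force: [1.4, -0.0, -0.5]
gripper_width: 7.5
time: 7.55
ee_pos: [460.3, 165.7, 284.1]
orientation: [[-0.988, -0.152, -0.001], [-0.152, 0.988, -0.0], [0.001, -0.0, -1.0]]
wrist_force: [-1.1, 0.4, -0.0]
gripper_width: 7.5
```

```bash
python3 - <<'E'
from workcell import cams,sensors
import cv2,numpy as np
from h import *
o=sensors.get_obs();print(o['ee_pos'],o['wrist_force'],o['time'])
S=cams.grab_frame('scene');T=cams.grab_frame('top')
im=np.zeros((600,800,3),np.uint8)
im[:600,:480]=cv2.resize(S['image'][75:175,260:340,::-1],(480,600),interpolation=cv2.INTER_CUBIC)
im[:300,490:790]=cv2.resize(T['image'][165:215,145:195,::-1],(300,300),interpolation=cv2.INTER_CUBIC)
cv2.imwrite('pics/s1.png',im)
b=(522.06,175.2,.153)
e=o['ee_pos']; B=np.r_[e[:2],.153]; z=e[2]-163
k=lambda P:((proj(S,P)-(260,75))*6).round(0).tolist()
print('bar pred crop px: jawtip-lower',k(world(B,[(28,-4,z+89),(28,-4,z+135),(-28,-4,z+89),(-28,-4,z+135),(28,-4,z+104),(28,-4,z+113),(6,-6,z),(-6,-6,z)])))
print('upright',k(world(b,[(-20,66,230),(20,66,230),(20,88,230)])))
for h in(180,190,200):print(h,k(world(b,[(0,-13,h),(0,8,h),(0,60,h)])))
E
```

```text
[460.32173899 165.72100965 284.11407797] [-1.06761186  0.39217988 -0.03176433] 7.55
bar pred crop px: jawtip-lower [[216.0, 235.0], [225.0, 132.0], [89.0, 199.0], [92.0, 97.0], [219.0, 202.0], [221.0, 182.0], [152.0, 401.0], [127.0, 393.0]]
upright [[320.0, 115.0], [414.0, 139.0], [432.0, 113.0]]
180 [[282.0, 333.0], [301.0, 305.0], [347.0, 240.0]]
190 [[284.0, 312.0], [304.0, 284.0], [350.0, 219.0]]
200 [[287.0, 291.0], [306.0, 263.0], [353.0, 198.0]]
```

View pics/s1.png

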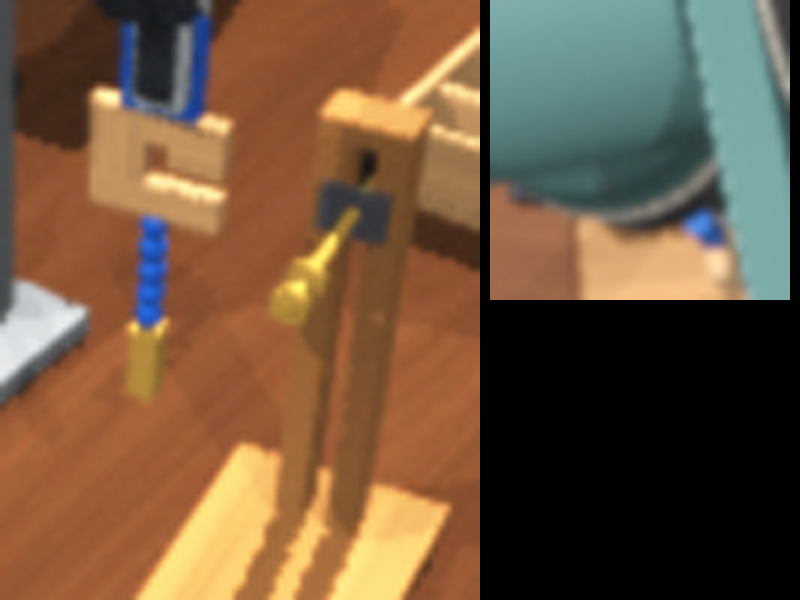

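```bash
python3 -m pendant '[[-6,0,0,0,0,0,2],[-10,0,0,0,0,0,2],[-12,0,0,0,0,0,2],[-10,0,0,0,0,0,2],[-6,0,0,0,0,0,2],[-2,0,0,0,0,0,2],[0,0,2,0,0,0,2],[0,0,2,0,0,0,2],[0,0,2,0,0,0,2],[0,0,1,0,0,0,2],[0,0,0,0,0,0,2],[0,0,0,0,0,0,2]]' 40; python3 -m pendant '[[0,0,1,0,0,0,2],[0,0,0,0,0,0,2],[0,0,0,0,0,0,2]]' 
```

```text
time: 8.65
ee_pos: [505.9, 172.6, 277.4]
orientation: [[-0.988, -0.152, 0.0], [-0.152, 0.988, -0.0], [-0.0, -0.0, -1.0]]
wrist_force: [-0.0, -0.1, -0.6]
gripper_width: 7.9
time: 8.9
ee_pos: [506.1, 172.6, 276.3]
orientation: [[-0.988, -0.152, 0.0], [-0.152, 0.988, 0.0], [-0.0, -0.0, -1.0]]
wrist_force: [-0.2, -0.2, -0.9]
gripper_width: 7.5
```

```bash
python3 -m pendant '[[0,0,1,0,0,0,2],[0,0,1,0,0,0,2],[0,0,0,0,0,0,2],[0,0,0,0,0,0,2]]' | grep -E 'ee_pos|force'; python3 -m pendant '[[0,0,0.7,0,0,0,2],[0,0,0,0,0,0,2],[0,0,0,0,0,0,2]]' | grep -E 'ee_pos|force'
```

```text
ee_pos: [506.1, 172.6, 274.2]
wrist_force: [0.1, 1.1, -1.5]
ee_pos: [506.1, 172.6, 273.6]
wrist_force: [1.1, 0.9, -1.9]
```

```bash
python3 -m pendant '[[0,0,0.7,0,0,0,2],[0,0,0,0,0,0,2],[0,0,0,0,0,0,2]]' | grep -E 'ee_pos|force'
```

```text
ee_pos: [506.1, 172.6, 272.8]
wrist_force: [-1.3, -0.3, -2.0]
```

```bash
python3 -m pendant '[[0,0,0.7,0,0,0,2],[0,0,0,0,0,0,2],[0,0,0,0,0,0,2]]' | grep -E 'ee_pos|force'
```

```text
ee_pos: [506.1, 172.6, 272.2]
wrist_force: [-0.6, -0.7, -0.9]
```

```bash
python3 -m pendant '[[0,0,0.7,0,0,0,2],[0,0,0,0,0,0,2],[0,0,0,0,0,0,2]]' | grep -E 'ee_pos|force'
```

```text
ee_pos: [506.1, 172.6, 271.4]
wrist_force: [0.1, -0.2, -0.9]
```

```bash
python3 -m pendant '[[0,0,0.7,0,0,0,2],[0,0,0,0,0,0,2],[0,0,0,0,0,0,2]]' | grep -E 'ee_pos|force'
```

```text
ee_pos: [506.1, 172.6, 270.8]
wrist_force: [-0.6, 0.8, -0.6]
```

```bash
python3 -m pendant '[[0,0,0.7,0,0,0,2],[0,0,0,0,0,0,2],[0,0,0,0,0,0,2]]' | grep -E 'ee_pos|force'
```

```text
ee_pos: [506.1, 172.6, 270.0]
wrist_force: [0.4, 0.3, -0.5]
```

```bash
python3 -c "
from workcell import sensors
o=sensors.get_obs();print(o['ee_pos'],o['wrist_force'],o['moment'])"
```

```text
[506.11825425 172.63289788 270.03503475] [ 0.38471337  0.28154961 -0.52879655] [0.02975795 0.01652739 0.02601782]
```

```bash
python3 -m pendant '[[0,0,0.7,0,0,0,2],[0,0,0,0,0,0,2],[0,0,0,0,0,0,2]]' | grep -E 'ee_pos|force'
```

```text
ee_pos: [506.1, 172.6, 269.4]
wrist_force: [-0.1, -0.6, -0.6]
```

```bash
python3 -m pendant '[[0,0,0.7,0,0,0,2],[0,0,0,0,0,0,2],[0,0,0,0,0,0,2]]' | grep -E 'ee_pos|force'
```

```text
ee_pos: [506.1, 172.6, 268.6]
wrist_force: [-0.1, -0.0, -1.0]
```

```bash
python3 - <<'E'
from workcell import cams,sensors
import cv2,numpy as np
o=sensors.get_obs();print(o['ee_pos'],o['wrist_force'],o['moment'])
S=cams.grab_frame('scene')
cv2.imwrite('pics/s2.png',cv2.resize(S['image'][75:175,260:340,::-1],(480,600),interpolation=cv2.INTER_CUBIC))
E
```

```text
[506.11762199 172.6206004  268.64266609] [-0.12028026 -0.04623303 -0.97225399] [ 0.00625931 -0.05440628 -0.00416982]
```

View pics/s2.png

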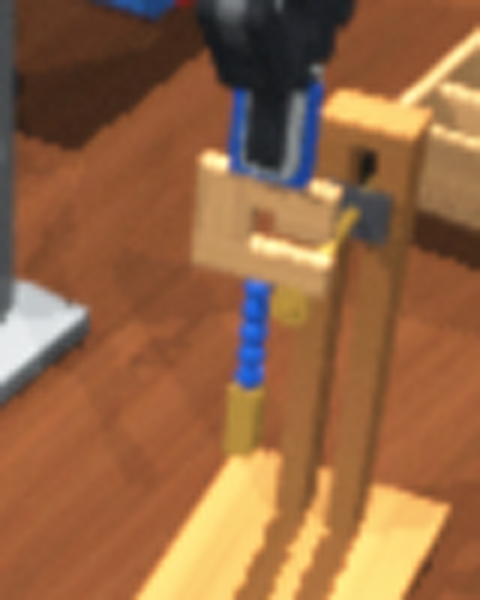

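The hanger sits at about (265,225) in the crop with the collar disc visible just below the jaw at (290,303), so there is no contact yet. I'll compare the before and after pictures with predicted outlines.

```bash
python3 - <<'E'
from workcell import cams,sensors
import cv2,numpy as np
from h import *
S=cams.grab_frame('scene')
A=cv2.imread('pics/s1.png')[190:340,230:390]; B=cv2.imread('pics/s2.png')[190:340,230:390]
Z=2.5
A=cv2.resize(A,None,fx=Z,fy=Z);B=cv2.resize(B,None,fx=Z,fy=Z)
A0=A.copy();
b=(522.06,175.2,.153); th=np.linspace(0,2*np.pi,30)
def pts(L): return (((proj(S,world(b,L))-(260,75))*6+2.5-(230,190))*Z).round().astype(np.int32)
for h,c in((186,(255,0,0)),(195,(0,0,255))):
    for y in(-13,):
        cv2.polylines(A,[pts(np.c_[8*np.cos(th),0*th+y,h+8*np.sin(th)])],True,c,1)
    cv2.polylines(A,[pts([(0,-13,h),(0,60,h)])],False,c,1)
e=sensors.get_obs()['ee_pos'];p=(e[0],e[1],.153);z=e[2]-163
q=(((proj(S,world(p,[(28,-4,z+89),(-28,-4,z+89),(-28,-4,z+135),(28,-4,z+135),(28,-4,z+113),(-5,-4,z+113),(-5,-4,z+104),(28,-4,z+104)]))-(260,75))*6+2.5-(230,190))*Z).astype(np.int32)
cv2.polylines(B,[q],True,(0,255,0),1)
cv2.imwrite('pics/cmp.png',np.hstack([A,B]))
E
```

```text
(no output)
```

View pics/cmp.png

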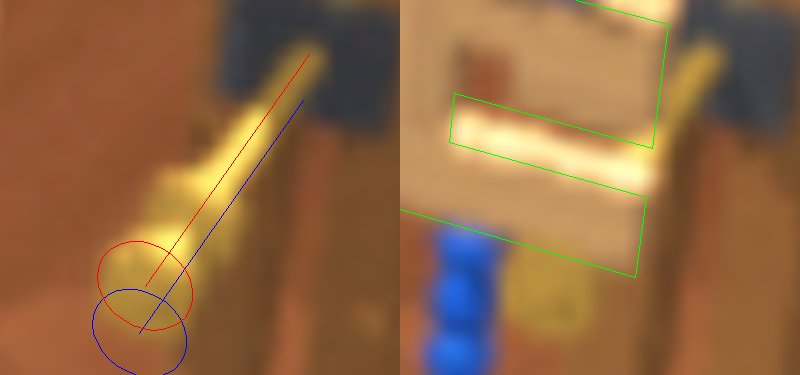

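```bash
python3 - <<'E'
from workcell import cams
import cv2
from h import *
S=cams.grab_frame('scene');T=cams.grab_frame('top')
C=cv2.imread('pics/crop2.png'); h=cv2.cvtColor(C,cv2.COLOR_BGR2HSV).astype(int)
# collar extent profile: print value of saturated gold
sub=C[50:92,60:190].astype(int); g=(sub[...,1]-sub[...,0])
for r in range(0,42,3): print(' '.join('%3d'%v for v in g[r,60:130:4]))
s=lambda u,v:(184.625+u/4,169.625+v/4); sb=lambda u,v:(269.625+(u-420)/4,84.625+v/4); t=lambda u,v:(144.625+u/4,164.625+v/4)
B=[(S,(-55,110,15),sb(545,257)),(S,(55,110,15),sb(680,297)),(S,(55,-80,15),sb(584,470)),(S,(-55,-80,15),sb(441,418)),
   (T,(55,-80,15),t(297,52)),(T,(-55,-80,15),t(304,185)),(T,(-55,110,15),t(63,207)),
   (S,(-20,66,230),(312.9,93.2)),(S,(20,66,230),(328.5,97.2))]
g=lambda p:np.concatenate([proj(f,world(p,l))[0]-np.array(q) for f,l,q in B])
r=least_squares(g,[520,175,.15],loss='soft_l1');print(r.x.round(4),g(r.x).reshape(-1,2).round(1).tolist())
b=r.x
for n,D in(('both',[(S,-13,(307.6,125.3)),(T,-10.5,t(172,69)),(T,10.5,t(150,71))]),):
    q=lambda p:np.concatenate([proj(f,world((p[0],p[1],b[2]),(0,y,p[2])))[0]-np.array(m) for f,y,m in D])
    w=least_squares(q,[522,175,190],loss='soft_l1');print(n,w.x.round(1),q(w.x).round(1))
E
```

```text
31  31  31  32  31  31  31  32  32  31  31  31  30  30  30  30  30  30
 32  33  32  32  31  31  32  31  31  32  31  30  30  29  30  30  31  30
 32  33  31  30  30  29  31  30  30  32  31  31  33  36  35  31  31  32
 32  31  30  30  30  32  37  36  33  35  37  38  43  50  46  39  37  39
 34  35  34  34  35  41  50  46  40  42  45  49  55  63  58  51  49  48
 44  46  46  46  47  52  63  59  50  51  54  56  63  71  65  57  55  55
 55  57  59  61  61  64  71  66  57  61  65  66  69  76  70  59  57  58
 64  66  70  72  71  72  76  71  64  69  74  74  73  78  71  59  56  58
 72  73  76  76  76  75  78  72  67  71  75  73  72  76  70  59  56  57
 75  76  75  75  75  73  76  70  64  66  67  67  66  71  67  58  57  57
 70  69  68  67  66  66  69  67  60  60  61  60  61  65  64  59  56  57
 60  60  60  60  59  60  62  63  59  57  58  57  58  60  59  58  57  57
 56  56  56  56  57  58  58  58  59  57  57  58  58  57  56  57  58  59
 55  55  56  55  56  57  57  57  57  58  58  57  57  57  56  58  59  58
[5.210655e+02 1.763686e+02 1.578000e-01] [[-1.1, -0.6], [0.3, 0.2], [0.5, 0.4], [-2.4, -0.4], [-0.5, -0.5], [0.2, 0.2], [-0.5, 0.1], [0.2, 0.6], [0.2, 0.5]]
both [521.3 176.2 193.9] [-0.1  0.1  0.9 -0.2 -1.3  0. ]
```

```bash
python3 -m pendant '[[0,1,0,0,0,0,2],[0,1.2,0,0,0,0,2],[0,0,0,0,0,0,2],[0,0,0,0,0,0,2]]' | grep -E 'ee_pos|force';python3 -m pendant '[[0,0,0.7,0,0,0,2],[0,0,0,0,0,0,2],[0,0,0,0,0,0,2]]' | grep -E 'ee_pos|force'
```

```text
ee_pos: [505.8, 174.9, 268.7]
wrist_force: [-0.0, -0.5, -0.7]
ee_pos: [505.8, 174.8, 268.0]
wrist_force: [0.1, 0.1, -1.2]
```

```bash
python3 -m pendant '[[0,0,0.7,0,0,0,2],[0,0,0,0,0,0,2],[0,0,0,0,0,0,2]]' | grep -E 'ee_pos|force'
```

```text
ee_pos: [505.8, 174.8, 267.6]
wrist_force: [-0.7, -0.3, 3.2]
```

```bash
python3 -m pendant '[[0,0,0.7,0,0,0,2],[0,0,0,0,0,0,2],[0,0,0,0,0,0,2]]' | grep -E 'ee_pos|force'
```

```text
ee_pos: [505.9, 174.9, 267.4]
wrist_force: [-2.3, -1.9, 7.6]
```

```bash
python3 -m pendant '[[0,0,-2,0,0,0,2],[0,0,-4,0,0,0,2],[6,0,0,0,0,0,2],[10,0,0,0,0,0,2],[10,0,0,0,0,0,2],[6,0,0,0,0,0,2],[0,0,6,0,0,0,2],[0,0,9,0,0,0,2],[0,0,9,0,0,0,2],[0,0,3.3,0,0,0,2],[0,0,0,0,0,0,2],[0,0,0,0,0,0,2]]'; python3 - <<'E'
from workcell import cams,sensors
import cv2,numpy as np
o=sensors.get_obs();print(o['ee_pos'],o['wrist_force'],o['moment'],o['time'])
S=cams.grab_frame('scene')
cv2.imwrite('pics/s3.png',cv2.resize(S['image'][95:155,270:340,::-1],(700,600),interpolation=cv2.INTER_CUBIC))
E
```

```text
time: 13.52
ee_pos: [474.2, 169.9, 244.8]
orientation: [[-0.988, -0.152, -0.001], [-0.152, 0.988, -0.0], [0.001, -0.0, -1.0]]
wrist_force: [-0.8, -0.3, -0.4]
gripper_width: 7.7
[474.24125989 169.94643107 244.84555199] [-0.84991327 -0.32198625 -0.37579145] [-0.01370493  0.04367316 -0.02090194] 13.5167
```

View pics/s3.png

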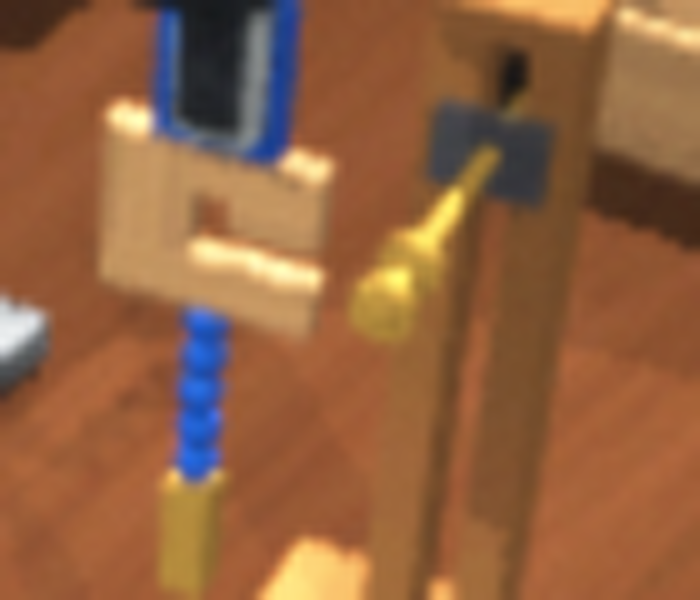

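```bash
python3 -m pendant '[[-5,0,-0.4,0,0,0,2],[-6,0,0,0,0,0,2],[-3,0,0,0,0,0,2],[-1,0,0,0,0,0,2],[-1,0,0,0,0,0,2],[-1,0,0,0,0,0,2],[-1,0,0,0,0,0,2],[0,0,0,0,0,0,2],[0,0,0,0,0,0,2]]' | grep -E 'ee_pos|force'
```

```text
ee_pos: [491.9, 172.7, 245.7]
wrist_force: [0.2, -1.0, -0.5]
```

```bash
python3 -m pendant '[[-1,0,0,0,0,0,2],[-1,0,0,0,0,0,2],[-1,0,0,0,0,0,2],[-1,0,0,0,0,0,2],[0,0,0,0,0,0,2],[0,0,0,0,0,0,2]]' | grep -E 'ee_pos|force'
```

```text
ee_pos: [496.0, 173.3, 245.7]
wrist_force: [0.1, -0.1, -0.9]
```

```bash
python3 -m pendant '[[-1.5,0,0.3,0,0,0,2],[-1.5,0,0,0,0,0,2],[-2,0,0,0,0,0,2],[-2,0,0,0,0,0,2],[-1.5,0,0,0,0,0,2],[-1,0,0,0,0,0,2],[0,0,0,0,0,0,2],[0,0,0,0,0,0,2]]' | grep -E 'ee_pos|force'
```

```text
ee_pos: [505.3, 174.7, 245.4]
wrist_force: [0.6, -0.5, -1.6]
```

```bash
python3 -m pendant '[[-2,0,0,0,0,0,2],[-2,0,0,0,0,0,2],[-2,0,0,0,0,0,2],[-1.5,0,0,0,0,0,2],[-1,0,0,0,0,0,2],[0,0,0,0,0,0,2],[0,0,0,0,0,0,2]]' | grep -E 'ee_pos|force'
```

```text
ee_pos: [513.8, 176.0, 245.3]
wrist_force: [-0.3, 0.9, -1.3]
```

```bash
python3 -m pendant '[[-1.5,0,0,0,0,0,2],[-1.5,0,0,0,0,0,2],[-1,0,0,0,0,0,2],[-1,0,0,0,0,0,2],[0,0,0,0,0,0,2],[0,0,0,0,0,0,2]]' | grep -E 'ee_pos|force'
```

```text
ee_pos: [518.7, 176.8, 245.4]
wrist_force: [0.2, -1.0, 0.3]
```

```bash
python3 -m pendant '[[-0.8,0,0,0,0,0,2],[0,0,0,0,0,0,2],[0,0,0,0,0,0,2]]' | grep -E 'ee_pos|force'
```

```text
ee_pos: [519.4, 176.9, 245.4]
wrist_force: [0.4, -0.7, -1.2]
```

```bash
python3 -m pendant '[[-0.8,0,0,0,0,0,2],[0,0,0,0,0,0,2],[0,0,0,0,0,0,2]]' | grep -E 'ee_pos|force'
```

```text
ee_pos: [520.2, 177.0, 245.4]
wrist_force: [-0.1, -0.2, -1.4]
```

```bash
python3 -m pendant '[[-0.8,0,0,0,0,0,2],[0,0,0,0,0,0,2],[0,0,0,0,0,0,2]]' | grep -E 'ee_pos|force'
```

```text
ee_pos: [521.1, 177.1, 245.4]
wrist_force: [-0.1, -0.0, -1.4]
```

```bash
python3 -m pendant '[[-0.8,0,0,0,0,0,2],[0,0,0,0,0,0,2],[0,0,0,0,0,0,2]]' | grep -E 'ee_pos|force'
```

```text
ee_pos: [521.8, 177.3, 245.4]
wrist_force: [0.4, 0.7, -1.5]
```

```bash
python3 -m pendant '[[-0.8,0,0,0,0,0,2],[0,0,0,0,0,0,2],[0,0,0,0,0,0,2]]' | grep -E 'ee_pos|force'
```

```text
ee_pos: [522.6, 177.4, 245.4]
wrist_force: [1.2, -0.2, -1.2]
```

```bash
python3 -m pendant '[[-0.7,0,0,0,0,0,2],[0,0,0,0,0,0,2],[0,0,0,0,0,0,2]]' | grep -E 'ee_pos|force'
```

```text
ee_pos: [523.3, 177.5, 245.4]
wrist_force: [-0.1, -1.4, -1.8]
```

```bash
python3 -m pendant '[[-0.7,0,0,0,0,0,2],[0,0,0,0,0,0,2],[0,0,0,0,0,0,2]]' | grep -E 'ee_pos|force'
```

```text
ee_pos: [524.0, 177.6, 245.4]
wrist_force: [-0.0, 0.6, 0.6]
```

```bash
python3 -m pendant '[[-0.7,0,0,0,0,0,2],[0,0,0,0,0,0,2],[0,0,0,0,0,0,2]]' | grep -E 'ee_pos|force'
```

```text
ee_pos: [524.4, 177.7, 245.3]
wrist_force: [-5.9, -0.8, 0.3]
```

```bash
python3 -m pendant '[[-0.7,0,0,0,0,0,2],[0,0,0,0,0,0,2],[0,0,0,0,0,0,2]]' | grep -E 'ee_pos|force'
```

```text
ee_pos: [524.9, 177.7, 245.3]
wrist_force: [-6.5, -0.4, 0.4]
```

```bash
python3 - <<'E'
from workcell import cams,sensors
import cv2,numpy as np
o=sensors.get_obs();print(o['ee_pos'],o['wrist_force'],o['moment'],o['time'])
S=cams.grab_frame('scene')
cv2.imwrite('pics/s4.png',cv2.resize(S['image'][95:155,270:340,::-1],(700,600),interpolation=cv2.INTER_CUBIC))
E
```

```text
[524.93294747 177.74201367 245.25242681] [-6.52861623 -0.41197668  0.40167721] [-0.22949453  1.41830932 -0.03093188] 18.8167
```

View pics/s4.png

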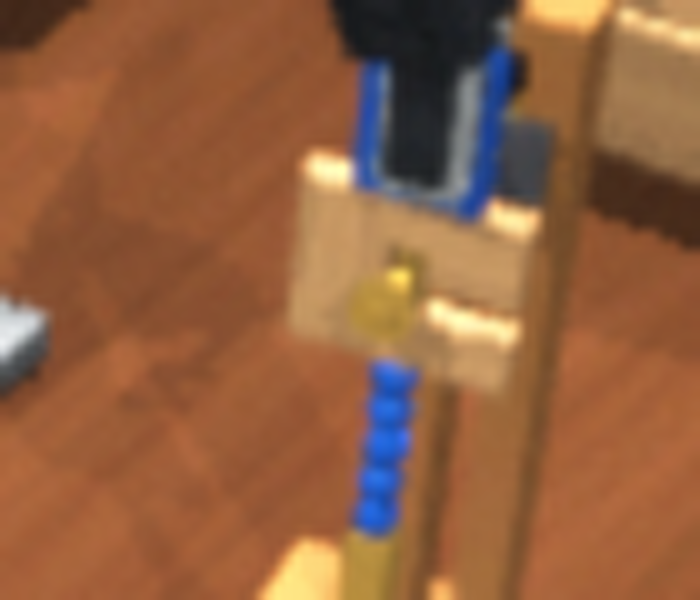

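The collar disc is in front of the hanger at (385,305), with the peg at the slot's inner end. The bar is properly between the collars. I'll back off 2 mm from the wall and lower.

```bash
python3 -m pendant '[[1.6,0,0,0,0,0,2],[1.6,0,0,0,0,0,2],[0,0,0,0,0,0,2],[0,0,1,0,0,0,2],[0,0,1,0,0,0,2],[0,0,0.7,0,0,0,2],[0,0,0,0,0,0,2],[0,0,0,0,0,0,2]]' | grep -E 'ee_pos|force'
```

```text
ee_pos: [522.2, 177.3, 242.6]
wrist_force: [-0.0, -0.1, -1.2]
```

```bash
python3 -m pendant '[[0,0,0.8,0,0,0,2],[0,0,0.8,0,0,0,2],[0,0,0,0,0,0,2],[0,0,0,0,0,0,2]]' | grep -E 'ee_pos|force'
```

```text
ee_pos: [522.2, 177.3, 241.1]
wrist_force: [-0.5, 0.6, -1.4]
```

```bash
python3 -m pendant '[[0,0,0.8,0,0,0,2],[0,0,0.8,0,0,0,2],[0,0,0,0,0,0,2],[0,0,0,0,0,0,2]]' | grep -E 'ee_pos|force'
```

```text
ee_pos: [522.2, 177.3, 239.5]
wrist_force: [-0.0, 0.2, -0.1]
```

```bash
python3 -m pendant '[[0,0,0.8,0,0,0,2],[0,0,0.8,0,0,0,2],[0,0,0.8,0,0,0,2],[0,0,0,0,0,0,2],[0,0,0,0,0,0,2]]' | grep -E 'ee_pos|force'
```

```text
ee_pos: [522.2, 177.3, 237.0]
wrist_force: [0.1, 0.5, -0.4]
```

```bash
python3 -m pendant '[[0,0,0.8,0,0,0,2],[0,0,0.6,0,0,0,2],[0,0,0,0,0,0,2],[0,0,0,0,0,0,2]]' | grep -E 'ee_pos|force'
```

```text
ee_pos: [522.2, 177.3, 235.7]
wrist_force: [-0.6, -0.3, -1.0]
```

```bash
python3 -m pendant '[[0,0,0.6,0,0,0,2],[0,0,0,0,0,0,2],[0,0,0,0,0,0,2]]' | grep -E 'ee_pos|force'
```

```text
ee_pos: [522.2, 177.4, 235.1]
wrist_force: [0.2, -0.3, -0.8]
```

```bash
python3 -m pendant '[[0,0,0.6,0,0,0,2],[0,0,0,0,0,0,2],[0,0,0,0,0,0,2]]' | grep -E 'ee_pos|force'
```

```text
ee_pos: [522.3, 177.4, 234.7]
wrist_force: [-0.8, -0.4, 1.3]
```

```bash
python3 -m pendant '[[0,0,0.5,0,0,0,2],[0,0,0,0,0,0,2],[0,0,0,0,0,0,2]]' | grep -E 'ee_pos|force'
```

```text
ee_pos: [522.3, 177.4, 234.5]
wrist_force: [-0.9, -0.1, 5.9]
```

```bash
python3 -m pendant '[[0,0,-0.4,0,0,0,2],[0,0,0,0,0,0,5],[0,0,0,0,0,0,8],[0,0,0,0,0,0,9],[0,0,0,0,0,0,10],[0,0,0,0,0,0,12],[0,0,0,0,0,0,16],[0,0,0,0,0,0,22],[0,0,0,0,0,0,28],[0,0,0,0,0,0,28],[0,0,0,0,0,0,28]]' 20
python3 -m pendant '[[0,0,-4,0,0,0,28],[0,0,-8,0,0,0,28],[0,0,-12,0,0,0,28],[0,0,-20,0,0,0,28],[0,0,-30,0,0,0,28],[0,0,-30,0,0,0,28],[0,0,-20,0,0,0,28],[0,0,0,0,0,0,28],[0,0,0,0,0,0,28],[0,0,0,0,0,0,28],[0,0,0,0,0,0,28],[0,0,0,0,0,0,28]]'
python3 - <<'E'
from workcell import cams,sensors
import cv2,numpy as np
S=cams.grab_frame('scene'); print(sensors.get_obs()['time'])
cv2.imwrite('pics/s5.png',cv2.resize(S['image'][85:185,260:345,::-1],(510,600),interpolation=cv2.INTER_CUBIC))
E
```

```text
time: 22.62
ee_pos: [522.2, 177.3, 234.4]
orientation: [[-0.988, -0.152, -0.0], [-0.152, 0.988, 0.0], [0.0, 0.0, -1.0]]
wrist_force: [-0.1, -0.6, 0.4]
gripper_width: 28.1
time: 23.62
ee_pos: [522.1, 177.3, 357.5]
orientation: [[-0.988, -0.152, -0.001], [-0.152, 0.988, -0.0], [0.001, -0.0, -1.0]]
wrist_force: [0.1, -0.6, -0.4]
gripper_width: 28.1
23.6667
```

View pics/s5.png

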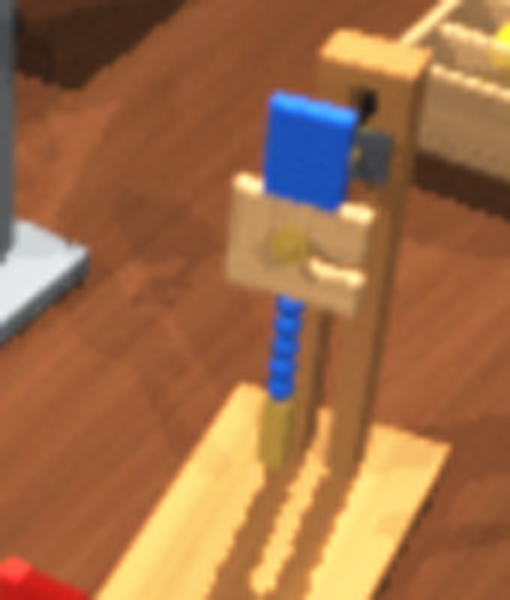

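The bar hangs upright on the peg, with the collar at (288,245) in front of the hanger and the fingers clear. I'll check that it's still, then hand in.

```bash
python3 -m pendant '[[0,0,0,0,0,0,28],[0,0,0,0,0,0,28],[0,0,0,0,0,0,28],[0,0,0,0,0,0,28],[0,0,0,0,0,0,28],[0,0,0,0,0,0,28],[0,0,0,0,0,0,28],[0,0,0,0,0,0,28],[0,0,0,0,0,0,28],[0,0,0,0,0,0,28],[0,0,0,0,0,0,28],[0,0,0,0,0,0,28]]' | head -1
python3 - <<'E'
from workcell import cams,ticket
import cv2,numpy as np
def b():
    m=cv2.inRange(cv2.cvtColor(cams.grab_frame('scene')['image'],cv2.COLOR_RGB2HSV),(100,120,60),(125,255,255))[85:185,290:330]
    return np.argwhere(m).mean(0).round(2)
c=[b() for _ in range(6)]; print(c)
if np.ptp(c,axis=0).max()<.3: print(ticket.hand_in())
E
```

```text
time: 24.67
[array([30.95, 20.21]), array([30.95, 20.19]), array([30.95, 20.19]), array([30.95, 20.21]), array([30.95, 20.19]), array([30.95, 20.19])]
the job is handed in; nothing more can be done
None
```

The blue bead bar hangs on the oak stand's brass peg by its notch, and I handed the job in at about 25 s of robot time; no verdict was reported.

- **How it went:** I lifted the bar out of the rack. I felt the peg from above with the jaw underside, then slid the slot over it between the collars until the inner wall touched. I backed off 2 mm, lowered until the notch took the weight, then let go and drew the gripper 120 mm up.
- **Last checks:** The final picture shows the bar upright between the collars with the fingers clear. Six frames then showed it still, to 0.02 px. The highest force I read at the stand was about 8 N. I read force only at the end of each move, so a brief peak in between could have been missed.
- **Disagreements:** The first camera estimate put the peg about 2–4 mm too high and about 2 mm off sideways. I refitted the sideways position from the pictures, and the touch gave the height. The inner wall was met 1–2 mm farther in than predicted.
- **Not checked:** I took no final picture to measure whether the other bars, the dish, the tumbler and the box stayed put. No contact with them was seen or felt.

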